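# Hook and snap the cover onto a terminal box

### The arm

A 6-joint arm with a two-finger parallel gripper is mounted at the origin on a cart in front of the work surface, level with it; the furniture and walls round the work are solid. World frame = base frame: x ahead of the robot, y to its left, z up, the work surface at z = 0. Lengths are in m, angles in rad, forces in N, time in s.
With the tool pointing down it reaches from about 0.4 to 0.925 m from the base axis. Payload 12.5 kg.
Tool frame: the origin (TCP) lies where the fingers leave the gripper's body, on its centre line; the fingertips stand 78 mm ahead of it and the grasp point (between the pads) lies 59 mm ahead of it (env.tcp_to_grasp is the z of the grasp point in the tool frame, in m); z points along the fingers, y is the direction in which the jaws open and shut (so a half turn about z gives the same grasp; the last joint's range is limited). The gripper opens to 95 mm and grips with 3 to 60 N. Pads are 20 mm wide; open, the fingers measure 119 mm over their backs; the gripper's body (75 mm by 180 mm) begins 59 mm behind the grasp point.
Start: joints at [1.067, 0.491, 1.559, -0, 1.092, -0.106], TCP at [0.242, 0.576, 0.292] pointing down, gripper open.
Joint ranges: [-3.1, 3.1], [-0.84, 2.19], [0.05, 2.79], [-1.13, 4.28], [0.06, 2.93], [-2.69, 2.69]. Speed limits (rad/s): [2.22, 2.22, 2.79, 3.14, 3.14, 3.14].

### API

Orientations are given as a rotation vector (axis times angle).
In Python, from rig import env gives the robot as it stands. The module is installed in compiled form; this text tells all that it offers.
- The arm moves only by the tool step_arm, never from a script. Its argument "increments" is a list that holds one entry, the list of rows, each a list of 7 numbers: the turn, a rotation vector about the tool's x, y, z in degrees, then the shift along the tool's x, y, z in m, then the gripper's target within -1 to 1 (shut at 1, half-way at 0, fully open at -1). A call has exactly 10 rows; each row is the pose to reach, as a shift and turn from the pose commanded when the call began, along the tool's axes at that moment; what a row does not reach only later rows make up. A row lasts 1/8 s, in which the tool goes at most 62.5 mm and 10.7 degrees, less where a joint would pass 70% of its speed; a pose out of reach is approached as far as the arm can. A call with a gripper value outside its range is refused whole. The fingers move at their own pace and stop on an object; "squeeze" is the grip in N (left out, the last holds). Time passes only in rows, so rows that repeat a pose let the fingers close, or fill a call up. It gives the time, the measured TCP pose, the force and the opening at its end, in the units of the state.
- env.observe(): the state, without advancing time (a new reading comes with each control period).
- env.camera(name): name is "scene" or "top"; returns a dict with "frame" (400x640x3 uint8, red, green, blue), "camera_matrix" (3x3 intrinsics, pixels), "T" (4x4, takes a point from camera to world coordinates). Camera axes: x right, y down, z forward; pixel columns grow to the right and rows downward; lengths in m; the calibration is good to about 2 mm. A picture is of the moment at which its call begins. There is no depth.
- env.finish_job(): hands the job in, once; it reports no verdict.
Trained networks look in a picture, given as the dict that the camera call returned (one of the last four; its "shot" number tells which), for a name from the list of things; names that differ only in an ending like _2 or _b are one class to them, and where a whole thing is asked for, a point or a joint stands for the part that bears it (a point fixed in the world has none). Each returns a list of dicts, best first, with "conf" (0 to 1); they miss things now and then, are a little off and sometimes report something else, mostly with a low value. They report only what shows in the picture. A call takes as long as a camera call.
- env.masks_of(target, picture): "pixels" (400x640 bool, what is visible of it).
- env.mark_of(target, picture): "at" ([x, y, z] in m, in the coordinates of the camera as it stood for that picture, good to about 4 mm: a listed point, or the origin of a listed thing).
The state is a dict: "time": time; "q": joint angles; "dq": joint speeds; "tau": joint torques, N m; "position": TCP position; "ee_rot": TCP orientation; "force": force on the tool from outside, world axes, zero at the start; "moment": the same for the moment, N m; "width": finger opening in m.
Only numpy, scipy, OpenCV 4.12 (cv2) and the standard library are available. Lean on these libraries where they do the work, as an engineer would, in place of code of your own. Each camera call takes 0.05 s, during which the arm holds its last target. There are 200 camera calls.

### The job

Close the open terminal box with its loose cover: hold the cover tilted and hook its tongue fully under the ledge at the robot's end of the box, then swing it down and press its other end until the roller catch snaps over it and the cover lies flat on the box. Work by feel and do not force it: push with less than 15 N while the cover is still tilted, less than 30 N when pressing it down, and leave the things lying around where they are. Let go of the cover at the end.

Things in the scene. Friction and masses are not known exactly. Their poses are not given: they have to be found in the camera images.
- box: open grey steel terminal box fixed to the table, 176 x 116 x 60 mm, with a blue cover seat on top. Origin: middle of the underside; x along its length from the ledge end (-x, towards the robot) to the catch end (+x), z up. The blue seat with ledge and catch sits on slotted holes: each time, unmeasured, up to 5.5 mm either way along x from the nominal places given; find the slot's back wall by feel.
- deck_middle (a point): middle of the seat's flat deck, 60 mm above the box's origin, where the cover's underside comes to rest; axes as the box. Nominally the opening spans x -42 to +50, y -38 to +38 mm; the deck runs round it, at the ledge end from x = -92 to -42 mm.
- ledge_nominal (a point): deck level, nominal foot of the slot's back wall (true wall up to 5.5 mm off along x), 80 mm to -x of deck_middle; axes as the box. The ledge above reaches 12 mm to +x of the wall; its underside is 10 mm above the deck, its top 14 mm; the slot is 68 mm wide across y. A 5 mm tongue goes in fully when tilted 16 degrees or less.
- catch_nominal (a point): nominal axis of the catch roller (up to 5.5 mm off along x with the seat), 9.5 mm above the deck; roller 12 mm diameter, 18 mm long, sprung to -x (7 N plus 1 N/mm, 6 mm travel), between rigid cheeks 16 mm high whose faces stand 1.5 mm to -x of its axis. If the tongue is over 3 mm off the back wall, the cover lands on the cheeks; if home, about 3 to 8 N down on its plain end snap it.
- cover: loose grey steel cover, about 0.22 kg: plate 5 mm thick, 127 x 96 mm (x -62 to +65), with a tongue 60 mm wide, 5 mm thick, on to x = -79 mm. Origin: on the underside, below the middle of the rib; x from tongue to plain end, z up. Black grip rib across it: 12 mm thick (x), 56 mm long (y), 5 to 31 mm above the underside. Starts flat on the table, rib up, tongue roughly towards the robot.
- cover_tongue (a point): middle of the lower edge of the tongue's tip, 79 mm to -x of the cover's origin; axes as the cover
- cover_grip (a point): middle of the rib, 22 mm above the cover's underside; axes as the cover
- gauge_block: bystander: steel gauge block 22x56x12 mm, origin under its middle
- spare_punch: bystander: dark steel punch standing upright, 16x16x53 mm, origin under its middle
- clip_1: bystander: black moulded clip 46x67x28 mm, origin under its middle
- hex_key: bystander: black hex key 33x98x7 mm, origin under its middle

How it is judged:
On the way:
1. the tongue is in under the ledge while the cover is tilted, plain end up (x of cover_tongue in the frame of box between -0.088 and -0.071 m and z of cover_tongue in the frame of box between 0.057 and 0.067 m and angle between cover's own z axis and vertical between 0.09 and 0.5 rad), for 0.1 s.
At the end, for the whole second after the job is handed in: the cover rests on the box's deck: its origin 60 mm above the box's origin (57.5 to 62 mm), level within 0.025 rad, its tongue tip under the ledge (x from -88 to -69 mm in the box's frame), within 7 mm of the box's middle line, at rest (x of cover_tongue in the frame of box between -0.088 and -0.069 m and y of cover in the frame of box between -0.007 and 0.007 m and z of cover in the frame of box between 0.0575 and 0.062 m and angle between cover's own z axis and vertical below 0.025 rad and linear speed of cover below 0.01 m/s); the robot touches nothing.
It fails at once if cover and box press on each other with more than 15 N while the cover is tilted more than 0.12 rad (contact force between cover and box above 15 N and angle between cover's own z axis and vertical above 0.12 rad).
It fails at once if cover and box press on each other with more than 30 N (contact force between cover and box above 30 N).
It fails at once if a bystander (gauge block, punch, clip or hex key) is moved by more than 20 mm (distance of any of gauge_block, spare_punch, clip_1, hex_key from where it was at the start of the episode above 0.02 m).
It also fails if it takes over 64 s, if anything falls off the work surface, if the arm or the gripper's body presses on something with over 40 N, if the wrist force passes 120 N, or if a joint passes its speed limit or range.

## Working session

There is one attempt and no reset: what is moved stays moved. The work goes in short steps, Python scripts to look and compute and a tool call to move; the robot and the scene stay as the last step left them, time stands still between calls to the robot, and variables do not carry over. Pictures are saved under pics/ and viewed, about 8 in all and at most 12, crops included, and the job is handed in when it is done.

Besides the shell and the picture viewer there is one more tool, called after "Request:" by a JSON object that holds its "method" and its "body". step_arm: Moves the arm, as the interface text tells. Its arguments: {"type":"object","properties":{"increments":{"type":"array","items":{"type":"array","items":{"type":"array","items":{"type":"number"}}}},"squeeze":{"type":"number"}},"required":["increments"]}

```bash
mkdir -p pics; cat > h.py <<'E'
import numpy as np,cv2
from rig import env
from scipy.spatial.transform import Rotation as R
def shot(n,save=None):
    p=env.camera(n)
    if save: cv2.imwrite('pics/'+save,p['frame'][:,:,::-1])
    return p
def mark(t,p,k=1):
    o=[]
    for m in env.mark_of(t,p)[:k]:
        w=(p['T']@np.r_[m['at'],1])[:3]; o.append((np.round(w,4).tolist(),round(m['conf'],2)))
    return o
def proj(p,w):
    c=np.linalg.inv(p['T'])@np.r_[w,1]; u=p['camera_matrix']@c[:3]; return (u[:2]/u[2])
E
python3 - <<'E'
from h import *
s=env.observe();print({k:np.round(v,3).tolist() for k,v in s.items()},env.tcp_to_grasp)
a=shot('scene','s0.png');b=shot('top','t0.png')
for t in ['box','deck_middle','ledge_nominal','catch_nominal','cover','cover_tongue','cover_grip','gauge_block','spare_punch','clip_1','hex_key']:
    print(t,mark(t,a),mark(t,b))
cv2.imwrite('pics/0.png',cv2.resize(np.vstack([a['frame'],b['frame']])[:,:,::-1],(480,600)))
E
```

```text
{'time': 0.0, 'q': [1.067, 0.492, 1.559, -0.0, 1.092, -0.106], 'dq': [-0.002, -0.0, -0.0, 0.001, -0.0, -0.0], 'tau': [-0.002, -61.262, -25.818, 0.069, 0.048, -0.0], 'position': [0.242, 0.576, 0.292], 'ee_rot': [-0.621, -3.079, 0.002], 'force': [1.05, 0.483, 0.015], 'moment': [-0.039, 0.017, 0.027], 'width': 0.095} 0.0588
box [] [([0.4574, 0.1354, 0.0014], 0.93)]
deck_middle [([0.4648, 0.1366, 0.0592], 0.83)] [([0.4564, 0.1325, 0.0619], 0.86)]
ledge_nominal [([0.3865, 0.1336, 0.0608], 0.69)] [([0.3825, 0.1305, 0.058], 0.97)]
catch_nominal [([0.5346, 0.1407, 0.0666], 0.65)] [([0.5273, 0.1385, 0.0706], 0.68)]
cover [] [([0.4702, -0.1869, -0.0032], 0.79)]
cover_tongue [([0.3958, -0.1621, -0.0004], 0.75)] [([0.3899, -0.1669, -0.0], 0.59)]
cover_grip [([0.4716, -0.183, 0.0213], 0.6)] [([0.4685, -0.184, 0.02], 0.78)]
gauge_block [([0.6276, 0.0873, 0.0047], 0.64)] [([0.619, 0.0869, -0.0002], 0.55)]
spare_punch [([0.6145, -0.0062, -0.0004], 0.59)] [([0.612, -0.0089, -0.0026], 0.44)]
clip_1 [([0.4318, -0.3504, 0.0031], 0.95)] [([0.4249, -0.3494, 0.0007], 0.68)]
hex_key [([0.4456, 0.3231, -0.0031], 0.47)] [([0.4437, 0.3234, 0.0016], 0.42)]
```

View pics/s0.png

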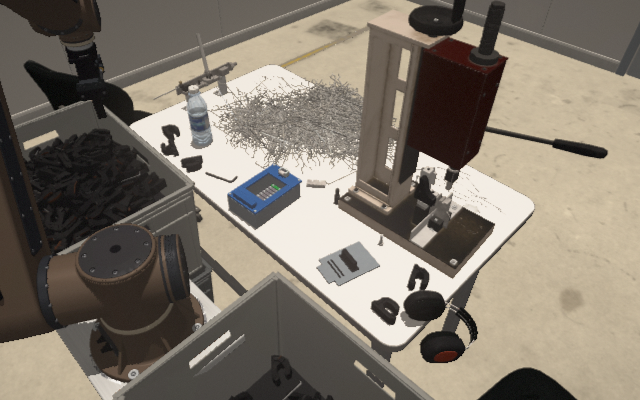

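View pics/t0.png

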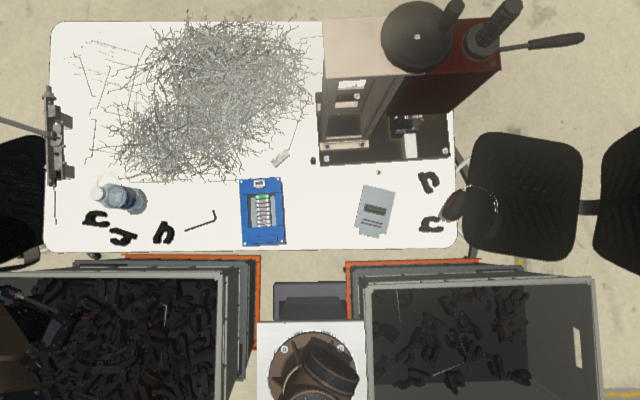

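The scene shows the blue box at (265,192), the cover at (348,262) near the press base (340,205), and the clips at (385,308). The top view has the box at (263,212), the cover at (375,210) with its tongue toward the robot, the press base edge at row 165, and the punch at (312,160).

```bash
cat >> h.py <<'E'
def deproj(p,uv,z):
    K=p['camera_matrix'];T=p['T'];uv=np.atleast_2d(uv).astype(float)
    d=np.c_[uv,np.ones(len(uv))]@np.linalg.inv(K).T@T[:3,:3].T
    return T[:3,3]+d*((z-T[2,3])/d[:,2])[:,None]
E
python3 - <<'E'
from h import *
s=env.observe();print(R.from_rotvec(s['ee_rot']).as_matrix().round(3).tolist())
for n in ['top','scene']:
    p=shot(n)
    print(n,'cam at',p['T'][:3,3].round(3))
    for t,z in [('cover',.004),('box',.06)]:
        ms=env.masks_of(t,p)
        if not ms: print('none',t);continue
        m=ms[0]['pixels'].astype(np.uint8)
        c=max(cv2.findContours(m,0,1)[0],key=cv2.contourArea)[:,0]
        w=deproj(p,c,z)[:,:2]
        r=cv2.minAreaRect((w*1000).astype(np.float32));print(t,ms[0]['conf'],m.sum(),np.round(r[0],1),np.round(r[1],1),round(r[2],1))
    if n=='top':
        print('press base',deproj(p,[[318,165],[450,165],[330,150]],.03).round(3).tolist())
        f=p['frame'][140:260,220:470,::-1];cv2.imwrite('pics/1.png',cv2.resize(f,None,fx=3.2,fy=3.2,interpolation=cv2.INTER_CUBIC))
E
```

```text
[[-0.922, 0.387, 0.0], [0.387, 0.922, 0.0], [0.0, 0.0, -1.0]]
top cam at [ 0.416 -0.006  1.139]
cover 0.7 1505 [ 460.7 -185.1] [ 95.7 142.5] 75.5
box 0.7 2781 [465.8 133.5] [183.  119.7] 3.5
press base [[0.596, -0.023, 0.03], [0.593, -0.403, 0.03], [0.639, -0.058, 0.03]]
scene cam at [-0.155 -0.676  0.97 ]
cover 0.9 1600 [ 463.1 -183.1] [ 97.7 145.1] 76.5
box 0.76 2822 [452.1 113.3] [222.2 162. ] 2.3
```

View pics/1.png

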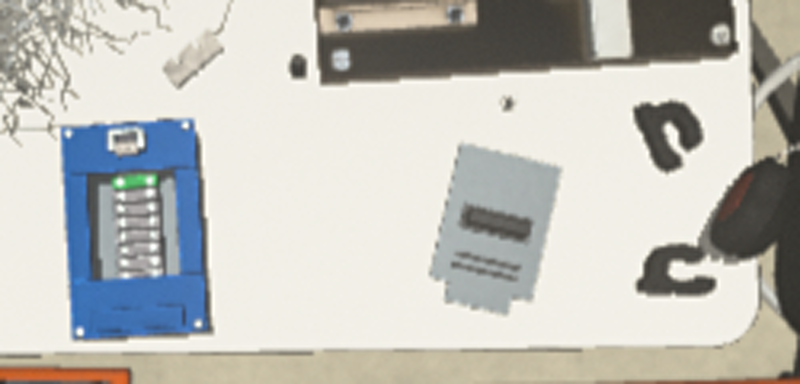

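Request:
{"method": "step_arm", "body": {"increments": [[[0, 0, 8, -0.054, -0.027, 0, -0.5], [0, 0, 16, -0.108, -0.054, 0, -0.5], [0, 0, 24, -0.163, -0.081, 0, -0.5], [0, 0, 32, -0.217, -0.108, 0, -0.5], [0, 0, 40, -0.272, -0.135, 0, -0.5], [0, 0, 48, -0.326, -0.162, 0, -0.5], [0, 0, 56, -0.348, -0.218, 0, -0.5], [0, 0, 64, -0.37, -0.275, 0, -0.5], [0, 0, 72, -0.393, -0.331, 0, -0.5], [0, 0, 81, -0.415, -0.388, 0, -0.5]]]}}

```text
time: 2.75
position: [0.4742, 0.0559, 0.2924]
ee_rot: [2.476, 1.933, 0.001]
force: [0.6, -0.4, 0.5]
width: 0.0714
```

```bash
cat >> h.py <<'E'
def T_tool(gp,yaw,tilt):
    """tool pose for grasp point gp, tool y along heading yaw, plain end up by tilt (deg)"""
    Rm=R.from_euler('z',yaw,degrees=True)*R.from_euler('y',-tilt,degrees=True)
    Rm=Rm.as_matrix()@np.array([[0,1,0],[1,0,0],[0,0,-1]])
    return np.array(gp)-Rm@[0,0,env.tcp_to_grasp],Rm
def delta(gp,yaw,tilt):
    s=env.observe();R0=R.from_rotvec(s['ee_rot']).as_matrix()
    p,Rm=T_tool(gp,yaw,tilt)
    print('rot',np.degrees(R.from_matrix(R0.T@Rm).as_rotvec()).round(2).tolist(),'shift',(R0.T@(p-s['position'])).round(4).tolist())
def cov():
    """cover state from tool assuming grip kept: grasp point, yaw, tilt"""
    s=env.observe();R0=R.from_rotvec(s['ee_rot']).as_matrix();g=s['position']+R0@[0,0,env.tcp_to_grasp]
    y=R0[:,1];print('t',s['time'],'grasp',g.round(4).tolist(),'yaw',np.degrees(np.arctan2(y[1],y[0])).round(2),'tilt',np.degrees(np.arcsin(y[2])).round(2),'roll',np.degrees(np.arcsin(R0[2,0])).round(2),'F',s['force'].round(2).tolist(),'M',s['moment'].round(2).tolist(),'w',round(float(s['width']),4))
    return s,g,R0
E
python3 - <<'E'
from h import *
cov(); delta([.469,-.185,.10],-14,0); delta([.469,-.185,.022],-14,0)
E
```

```text
t 2.75 grasp [0.4742, 0.0559, 0.2336] yaw -14.06 tilt 0.04 roll 0.01 F [0.6, -0.37, 0.48] M [-0.09, 0.05, 0.01] w 0.0714
rot [0.04, -0.01, -0.06] shift [-0.235, 0.0534, 0.1336]
rot [0.04, -0.01, -0.06] shift [-0.235, 0.0534, 0.2116]
```

Request:
{"method": "step_arm", "body": {"increments": [[[0, 0, 0, -0.05, 0.011, 0.02, 0], [0, 0, 0, -0.1, 0.022, 0.05, 0], [0, 0, 0, -0.15, 0.033, 0.08, 0], [0, 0, 0, -0.2, 0.045, 0.11, 0], [0, 0, 0, -0.235, 0.053, 0.133, 0], [0, 0, 0, -0.235, 0.053, 0.133, 0], [0, 0, 0, -0.235, 0.053, 0.133, 0], [0, 0, 0, -0.235, 0.053, 0.133, 0], [0, 0, 0, -0.235, 0.053, 0.133, 0], [0, 0, 0, -0.235, 0.053, 0.133, 0]]]}}

```text
time: 4.0
position: [0.47, -0.1826, 0.1596]
ee_rot: [2.471, 1.939, 0.001]
force: [0.2, -0.4, -0.5]
width: 0.0473
```

```bash
python3 - <<'E'
from h import *
cov()
a=shot('scene');b=shot('top')
for t in ['cover_grip','cover_tongue','cover']: print(t,mark(t,a),mark(t,b))
f=b['frame'][140:260,330:470,::-1];g=a['frame'][200:320,290:430,::-1]
cv2.imwrite('pics/2.png',cv2.resize(np.hstack([f,g]),None,fx=2.8,fy=2.8,interpolation=cv2.INTER_CUBIC))
delta([.469,-.185,.022],-14,0)
E
```

```text
t 4.0 grasp [0.47, -0.1826, 0.1008] yaw -13.74 tilt 0.04 roll -0.0 F [0.19, -0.45, -0.47] M [-0.11, 0.09, 0.02] w 0.0473
cover_grip [([0.472, -0.1829, 0.0201], 0.91)] [([0.621, 0.0889, -0.002], 0.72)]
cover_tongue [([0.3966, -0.1632, 0.0003], 0.92)] []
cover [([0.473, -0.1833, -0.0008], 0.82)] []
rot [-0.0, -0.01, 0.2] shift [-0.002, -0.0003, 0.0784]
```

View pics/2.png

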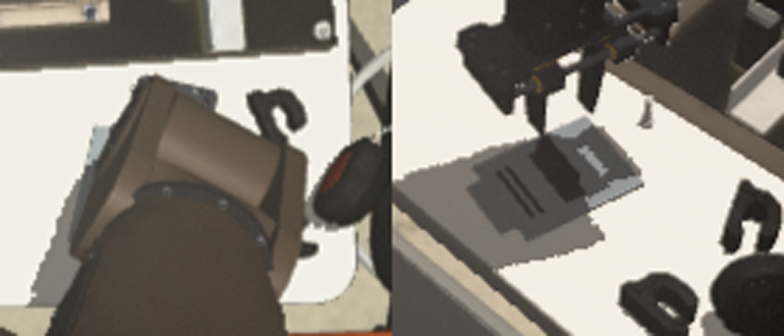

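Request:
{"method": "step_arm", "body": {"increments": [[[0, 0, 0, -0.001, 0, 0.04, 0], [0, 0, 0, -0.001, 0, 0.06, 0], [0, 0, 0, -0.001, 0, 0.07, 0], [0, 0, 0, -0.001, 0, 0.0745, 0], [0, 0, 0, -0.001, 0, 0.0745, 0.3], [0, 0, 0, -0.001, 0, 0.0745, 0.6], [0, 0, 0, -0.001, 0, 0.0745, 1], [0, 0, 0, -0.001, 0, 0.0745, 1], [0, 0, 0, -0.001, 0, 0.0745, 1], [0, 0, 0, -0.001, 0, 0.0745, 1]]], "squeeze": 45}}

```text
time: 5.65
position: [0.4696, -0.1841, 0.0849]
ee_rot: [2.472, 1.938, 0.0]
force: [-0.8, 0.7, 5.9]
width: 0.0119
```

```bash
python3 - <<'E'
from h import *
cov()
E
```

```text
t 5.65 grasp [0.4697, -0.1841, 0.0261] yaw -13.8 tilt 0.02 roll 0.0 F [-0.79, 0.66, 5.93] M [0.04, 0.28, -0.12] w 0.0119
```

Request:
{"method": "step_arm", "body": {"increments": [[[0, 0, 0, 0, 0, -0.01, 1], [0, 0, 0, 0, 0, -0.05, 1], [0, 0, 0, 0, 0, -0.1, 1], [0, 0, 0, 0.04, -0.01, -0.124, 1], [0, 0, 0, 0.09, -0.024, -0.124, 1], [0, 0, -4, 0.14, -0.036, -0.124, 1], [0, 0, -8, 0.19, -0.048, -0.124, 1], [0, 0, -12, 0.24, -0.056, -0.124, 1], [0, 0, -16, 0.29, -0.053, -0.124, 1], [0, 0, -17, 0.318, -0.05, -0.124, 1]]]}}

```text
time: 6.9
position: [0.4969, 0.1389, 0.2092]
ee_rot: [2.155, 2.286, 0.001]
force: [-0.6, -1.1, -1.5]
width: 0.0114
```

```bash
python3 - <<'E'
from h import *
cov()
for i in range(2):
  a=shot('scene');b=shot('top')
  for t in ['cover_grip','cover_tongue','cover','deck_middle','ledge_nominal','catch_nominal']: print(t,mark(t,a),mark(t,b))
f=b['frame'][110:270,200:340,::-1];g=a['frame'][110:270,190:330,::-1]
cv2.imwrite('pics/3.png',cv2.resize(np.hstack([f,g]),None,fx=2.8,fy=2.8,interpolation=cv2.INTER_CUBIC))
E
```

```text
t 6.9 grasp [0.4969, 0.1389, 0.1504] yaw 3.39 tilt 0.02 roll 0.01 F [-0.63, -1.11, -1.51] M [-0.09, 0.03, 0.03] w 0.0114
cover_grip [([0.5003, 0.1385, 0.1489], 0.81)] []
cover_tongue [([0.421, 0.1338, 0.1229], 0.78)] []
cover [([0.5022, 0.1387, 0.1209], 0.63)] [([0.6123, -0.0076, -0.0003], 0.73)]
deck_middle [([0.4663, 0.1359, 0.0599], 0.81)] [([0.4581, 0.1365, 0.0579], 0.55)]
ledge_nominal [([0.385, 0.1342, 0.0596], 0.87)] [([0.381, 0.1303, 0.0603], 0.79)]
catch_nominal [([0.535, 0.1393, 0.0685], 0.9)] []
cover_grip [([0.499, 0.1359, 0.1479], 0.57)] []
cover_tongue [([0.4216, 0.1335, 0.1235], 0.57)] []
cover [([0.5035, 0.1327, 0.122], 0.94)] []
deck_middle [([0.4662, 0.135, 0.0633], 0.89)] []
ledge_nominal [([0.3855, 0.1351, 0.058], 0.76)] []
catch_nominal [([0.5349, 0.14, 0.0677], 0.69)] []
```

View pics/3.png

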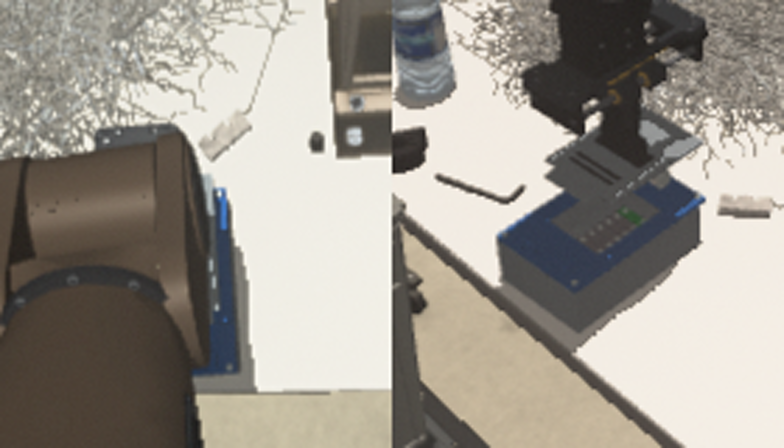

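```bash
cat >> h.py <<'E'
D=np.array([.4625,.1358,.060]);BY=3.2
def tip_gp(bx,bz,tilt,by=0.,yaw=BY,d=.026):
    """grasp point that puts tongue tip's lower edge at box x,y and height bz above deck (m)"""
    Rb=R.from_euler('z',BY,degrees=True); Rc=R.from_euler('z',yaw,degrees=True)*R.from_euler('y',-tilt,degrees=True)
    return D+Rb.apply([bx,by,bz])-Rc.apply([-.079,0,-d])
def tip(d=.026):
    s,g,R0=cov(); Rc=R0@np.array([[0,1,0],[1,0,0],[0,0,-1]])
    t=g+Rc@[-.079,0,-d]; b=R.from_euler('z',-BY,degrees=True).apply(t-D); print('tip box mm',(b*1000).round(2).tolist())
    Fb=R.from_euler('z',-BY,degrees=True).apply(s['force']);print('F box',Fb.round(2).tolist())
E
python3 - <<'E'
from h import *
tip()
delta(tip_gp(-.055,.03,12),BY,12)
delta(tip_gp(-.055,.004,12),BY,12)
E
```

```text
t 8.3 grasp [0.4969, 0.1367, 0.1499] yaw 3.21 tilt 0.0 roll 0.0 F [0.44, -0.12, -1.28] M [-0.07, 0.06, 0.04] w 0.0116
tip box mm [-44.63, -1.05, 63.94]
F box [0.43, -0.14, -1.28]
rot [-12.0, -0.0, 0.01] shift [0.001, -0.0297, 0.0194]
rot [-12.0, -0.0, 0.01] shift [0.001, -0.0297, 0.0454]
```

Request:
{"method": "step_arm", "body": {"increments": [[[-4, 0, 0, 0, -0.01, 0.003, 1], [-8, 0, 0, 0.001, -0.02, 0.01, 1], [-12, 0, 0, 0.001, -0.0297, 0.019, 1], [-12, 0, 0, 0.001, -0.0297, 0.029, 1], [-12, 0, 0, 0.001, -0.0297, 0.037, 1], [-12, 0, 0, 0.001, -0.0297, 0.042, 1], [-12, 0, 0, 0.001, -0.0297, 0.0445, 1], [-12, 0, 0, 0.001, -0.0297, 0.0454, 1], [-12, 0, 0, 0.001, -0.0297, 0.0454, 1], [-12, 0, 0, 0.001, -0.0297, 0.0454, 1]]]}}

```text
time: 9.55
position: [0.4672, 0.136, 0.1635]
ee_rot: [2.054, 2.172, 0.229]
force: [-0.5, 0.3, -2.6]
width: 0.0117
```

```bash
python3 - <<'E'
from h import *
tip()
a=shot('scene');g=a['frame'][130:250,200:340,::-1]
cv2.imwrite('pics/4.png',cv2.resize(g,None,fx=5,fy=5,interpolation=cv2.INTER_CUBIC))
delta(tip_gp(-.055,.000,12),BY,12)
E
```

```text
t 9.55 grasp [0.4794, 0.1367, 0.106] yaw 3.21 tilt 12.02 roll 0.01 F [-0.51, 0.27, -2.64] M [-0.15, 0.17, -0.05] w 0.0117
tip box mm [-54.89, -0.03, 4.12]
F box [-0.49, 0.3, -2.64]
rot [0.02, -0.01, 0.01] shift [0.0, -0.0009, 0.004]
```

View pics/4.png

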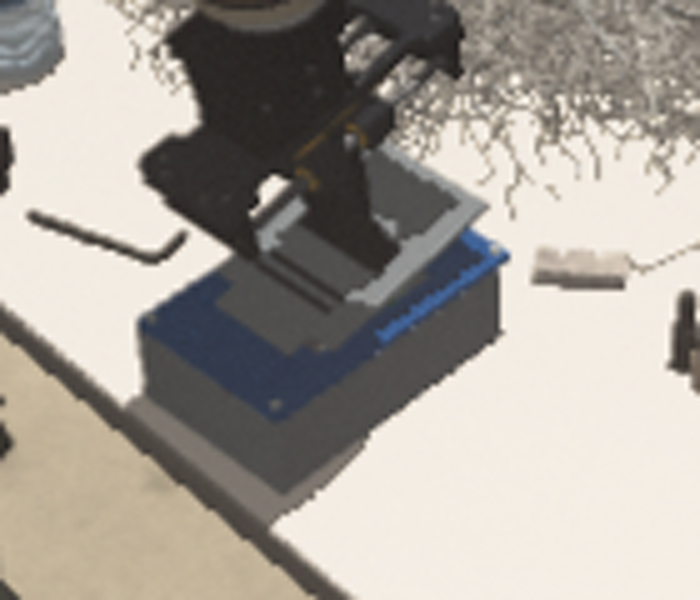

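Request:
{"method": "step_arm", "body": {"increments": [[[0, 0, 0, 0, -0.0002, 0.001, 1], [0, 0, 0, 0, -0.0004, 0.002, 1], [0, 0, 0, 0, -0.0006, 0.0027, 1], [0, 0, 0, 0, -0.0006, 0.003, 1], [0, 0, 0, 0, -0.0007, 0.0033, 1], [0, 0, 0, 0, -0.0008, 0.0036, 1], [0, 0, 0, 0, -0.0008, 0.0038, 1], [0, 0, 0, 0, -0.0008, 0.0039, 1], [0, 0, 0, 0, -0.0008, 0.0039, 1], [0, 0, 0, 0, -0.0008, 0.0039, 1]]]}}

```text
time: 10.85
position: [0.4672, 0.136, 0.1594]
ee_rot: [2.054, 2.172, 0.228]
force: [-1.5, 0.3, -0.9]
width: 0.0121
```

```bash
python3 -c "
from h import *
tip()"
```

```text
t 10.85 grasp [0.4794, 0.1367, 0.1019] yaw 3.21 tilt 12.0 roll 0.01 F [-1.49, 0.28, -0.86] M [-0.08, 0.34, -0.02] w 0.0121
tip box mm [-54.97, -0.02, -0.0]
F box [-1.48, 0.36, -0.86]
```

Request:
{"method": "step_arm", "body": {"increments": [[[0, 0, 0, 0, 0.0003, -0.0012, 1], [0, 0, 0, 0, -0.0007, -0.0014, 1], [0, 0, 0, 0, -0.0017, -0.0016, 1], [0, 0, 0, 0, -0.0027, -0.0018, 1], [0, 0, 0, 0, -0.0037, -0.002, 1], [0, 0, 0, 0, -0.0047, -0.0022, 1], [0, 0, 0, 0, -0.0057, -0.0025, 1], [0, 0, 0, 0, -0.0067, -0.0027, 1], [0, 0, 0, 0, -0.0077, -0.0029, 1], [0, 0, 0, 0, -0.0077, -0.0029, 1]]]}}

```text
time: 12.1
position: [0.459, 0.1356, 0.1606]
ee_rot: [2.054, 2.172, 0.228]
force: [-0.0, -0.1, -1.7]
width: 0.0117
```

```bash
python3 -c "
from h import *
tip()"
```

```text
t 12.1 grasp [0.4712, 0.1362, 0.1031] yaw 3.21 tilt 12.0 roll 0.0 F [-0.05, -0.06, -1.7] M [-0.1, 0.23, -0.04] w 0.0117
tip box mm [-63.16, -0.05, 1.23]
F box [-0.05, -0.06, -1.7]
```

Request:
{"method": "step_arm", "body": {"increments": [[[0, 0, 0, 0, -0.0005, -0.0001, 1], [0, 0, 0, 0, -0.001, -0.0002, 1], [0, 0, 0, 0, -0.0015, -0.0003, 1], [0, 0, 0, 0, -0.002, -0.0004, 1], [0, 0, 0, 0, -0.0025, -0.0005, 1], [0, 0, 0, 0, -0.003, -0.0006, 1], [0, 0, 0, 0, -0.0035, -0.0007, 1], [0, 0, 0, 0, -0.0039, -0.0008, 1], [0, 0, 0, 0, -0.0039, -0.0008, 1], [0, 0, 0, 0, -0.0039, -0.0008, 1]]]}}

```text
time: 13.35
position: [0.4551, 0.1353, 0.1606]
ee_rot: [2.054, 2.172, 0.228]
force: [-0.1, -0.7, -2.5]
width: 0.0116
```

```bash
python3 -c "
from h import *
tip()"
```

```text
t 13.35 grasp [0.4673, 0.136, 0.103] yaw 3.21 tilt 12.0 roll 0.0 F [-0.14, -0.66, -2.47] M [-0.08, 0.18, 0.03] w 0.0116
tip box mm [-67.07, -0.05, 1.19]
F box [-0.17, -0.65, -2.47]
```

Request:
{"method": "step_arm", "body": {"increments": [[[0, 0, 0, 0, -0.0005, -0.0001, 1], [0, 0, 0, 0, -0.001, -0.0002, 1], [0, 0, 0, 0, -0.0015, -0.0003, 1], [0, 0, 0, 0, -0.002, -0.0004, 1], [0, 0, 0, 0, -0.0025, -0.0005, 1], [0, 0, 0, 0, -0.003, -0.0006, 1], [0, 0, 0, 0, -0.0035, -0.0007, 1], [0, 0, 0, 0, -0.0039, -0.0008, 1], [0, 0, 0, 0, -0.0039, -0.0008, 1], [0, 0, 0, 0, -0.0039, -0.0008, 1]]]}}

```text
time: 14.6
position: [0.4511, 0.1351, 0.1605]
ee_rot: [2.054, 2.172, 0.228]
force: [0.0, 0.3, -2.6]
width: 0.012
```

```bash
python3 -c "
from h import *
tip()"
```

```text
t 14.6 grasp [0.4633, 0.1358, 0.103] yaw 3.21 tilt 12.0 roll 0.0 F [0.02, 0.31, -2.58] M [-0.12, 0.29, 0.0] w 0.012
tip box mm [-71.04, -0.06, 1.15]
F box [0.04, 0.31, -2.58]
```

Request:
{"method": "step_arm", "body": {"increments": [[[0, 0, 0, 0, -0.0003, -0.0001, 1], [0, 0, 0, 0, -0.0006, -0.0001, 1], [0, 0, 0, 0, -0.0009, -0.0002, 1], [0, 0, 0, 0, -0.0012, -0.0003, 1], [0, 0, 0, 0, -0.0015, -0.0003, 1], [0, 0, 0, 0, -0.0018, -0.0004, 1], [0, 0, 0, 0, -0.0021, -0.0004, 1], [0, 0, 0, 0, -0.0024, -0.0005, 1], [0, 0, 0, 0, -0.0024, -0.0005, 1], [0, 0, 0, 0, -0.0024, -0.0005, 1]]]}}

```text
time: 15.85
position: [0.4487, 0.135, 0.1605]
ee_rot: [2.054, 2.172, 0.228]
force: [-0.4, 0.0, -2.0]
width: 0.0118
```

```bash
python3 -c "
from h import *
tip()"
```

```text
t 15.85 grasp [0.4609, 0.1357, 0.103] yaw 3.21 tilt 12.0 roll 0.0 F [-0.44, 0.05, -1.97] M [-0.06, 0.21, 0.0] w 0.0118
tip box mm [-73.5, -0.04, 1.15]
F box [-0.43, 0.07, -1.97]
```

Request:
{"method": "step_arm", "body": {"increments": [[[0, 0, 0, 0, -0.0003, -0.0001, 1], [0, 0, 0, 0, -0.0006, -0.0001, 1], [0, 0, 0, 0, -0.0009, -0.0002, 1], [0, 0, 0, 0, -0.0012, -0.0003, 1], [0, 0, 0, 0, -0.0015, -0.0003, 1], [0, 0, 0, 0, -0.0018, -0.0004, 1], [0, 0, 0, 0, -0.0021, -0.0004, 1], [0, 0, 0, 0, -0.0024, -0.0005, 1], [0, 0, 0, 0, -0.0024, -0.0005, 1], [0, 0, 0, 0, -0.0024, -0.0005, 1]]]}}

```text
time: 17.1
position: [0.4462, 0.1348, 0.1605]
ee_rot: [2.054, 2.172, 0.228]
force: [-0.1, -0.7, -1.2]
width: 0.0116
```

```bash
python3 -c "
from h import *
tip()"
```

```text
t 17.1 grasp [0.4584, 0.1355, 0.103] yaw 3.21 tilt 12.0 roll 0.0 F [-0.07, -0.7, -1.17] M [-0.04, 0.27, 0.01] w 0.0116
tip box mm [-75.98, -0.08, 1.13]
F box [-0.11, -0.7, -1.17]
```

Request:
{"method": "step_arm", "body": {"increments": [[[0, 0, 0, 0, -0.0003, -0.0001, 1], [0, 0, 0, 0, -0.0006, -0.0001, 1], [0, 0, 0, 0, -0.0009, -0.0002, 1], [0, 0, 0, 0, -0.0012, -0.0003, 1], [0, 0, 0, 0, -0.0015, -0.0003, 1], [0, 0, 0, 0, -0.0018, -0.0004, 1], [0, 0, 0, 0, -0.0021, -0.0004, 1], [0, 0, 0, 0, -0.0024, -0.0005, 1], [0, 0, 0, 0, -0.0024, -0.0005, 1], [0, 0, 0, 0, -0.0024, -0.0005, 1]]]}}

```text
time: 18.35
position: [0.4452, 0.1349, 0.161]
ee_rot: [2.052, 2.17, 0.233]
force: [8.4, -0.5, -3.3]
width: 0.0114
```

```bash
python3 -c "
from h import *
tip()"
```

```text
t 18.35 grasp [0.4577, 0.1356, 0.1036] yaw 3.21 tilt 12.24 roll 0.03 F [8.43, -0.47, -3.3] M [-0.05, -1.49, 0.06] w 0.0114
tip box mm [-76.53, 0.07, 1.43]
F box [8.39, -0.94, -3.3]
```

```bash
cat >> h.py <<'E'
def rel(c0,targets,d=.026):
    """c0/targets: (bx,bz,tilt) mm,deg commanded; prints tool-frame rows"""
    f=lambda c:T_tool(tip_gp(c[0]/1e3,c[1]/1e3,c[2],yaw=3.21,d=d),3.21,c[2])
    p0,R0=f(c0)
    for c in targets:
        p,Rm=f(c);print(c,'rotx',np.degrees(R.from_matrix(R0.T@Rm).as_rotvec()).round(2)[0],'yz',(R0.T@(p-p0)).round(4)[1:].tolist())
E
python3 - <<'E'
from h import *
rel((-78.43,1.13,12),[(-77.2,1,12),(-77.2,.9,11),(-77.2,.8,10),(-77.2,.7,9),(-77.2,.5,8),(-77.2,.4,7.2)])
E
```

```text
(-77.2, 1, 12) rotx 0.0 yz [0.0012, 0.0004]
(-77.2, 0.9, 11) rotx 1.0 yz [0.0026, 0.0019]
(-77.2, 0.8, 10) rotx 2.0 yz [0.004, 0.0034]
(-77.2, 0.7, 9) rotx 3.0 yz [0.0054, 0.0049]
(-77.2, 0.5, 8) rotx 4.0 yz [0.0068, 0.0066]
(-77.2, 0.4, 7.2) rotx 4.8 yz [0.0079, 0.0079]
```

Request:
{"method": "step_arm", "body": {"increments": [[[0, 0, 0, 0, 0.0006, 0.0002, 1], [0, 0, 0, 0, 0.0012, 0.0004, 1], [1, 0, 0, 0, 0.0026, 0.0019, 1], [2, 0, 0, 0, 0.0039, 0.0034, 1], [3, 0, 0, 0, 0.0052, 0.0048, 1], [4, 0, 0, 0, 0.0066, 0.0066, 1], [4.8, 0, 0, 0, 0.0076, 0.0078, 1], [4.8, 0, 0, 0, 0.0076, 0.0078, 1], [4.8, 0, 0, 0, 0.0076, 0.0078, 1], [4.8, 0, 0, 0, 0.0076, 0.0078, 1]]]}}

```text
time: 19.6
position: [0.4533, 0.1353, 0.1547]
ee_rot: [2.096, 2.217, 0.141]
force: [5.6, 1.2, -0.3]
width: 0.0119
```

```bash
python3 - <<'E'
from h import *
tip()
rel((-77.5,.4,7.2),[(-77.6,.3,6),(-77.7,.2,5),(-77.8,.1,4),(-78,0,3),(-78,-.1,2),(-78.1,-.2,1),(-78.1,-.3,0),(-78.1,-.3,-.5)])
E
```

```text
t 19.6 grasp [0.4608, 0.1357, 0.0963] yaw 3.21 tilt 7.28 roll 0.01 F [5.59, 1.19, -0.35] M [-0.02, -0.94, 0.09] w 0.0119
tip box mm [-76.8, 0.02, 0.54]
F box [5.65, 0.87, -0.35]
(-77.6, 0.3, 6) rotx 1.2 yz [0.0016, 0.0018]
(-77.7, 0.2, 5) rotx 2.2 yz [0.003, 0.0033]
(-77.8, 0.1, 4) rotx 3.2 yz [0.0043, 0.0048]
(-78, 0, 3) rotx 4.2 yz [0.0055, 0.0063]
(-78, -0.1, 2) rotx 5.2 yz [0.0068, 0.0079]
(-78.1, -0.2, 1) rotx 6.2 yz [0.008, 0.0095]
(-78.1, -0.3, 0) rotx 7.2 yz [0.0093, 0.0112]
(-78.1, -0.3, -0.5) rotx 7.7 yz [0.01, 0.012]
```

Request:
{"method": "step_arm", "body": {"increments": [[[0.6, 0, 0, 0, 0.0009, 0.0009, 1], [1.2, 0, 0, 0, 0.0018, 0.0018, 1], [1.7, 0, 0, 0, 0.0026, 0.0026, 1], [2.2, 0, 0, 0, 0.0033, 0.0033, 1], [2.7, 0, 0, 0, 0.0039, 0.0041, 1], [3.2, 0, 0, 0, 0.0046, 0.0048, 1], [3.2, 0, 0, 0, 0.0046, 0.0048, 1], [3.2, 0, 0, 0, 0.0046, 0.0048, 1], [3.2, 0, 0, 0, 0.0046, 0.0048, 1], [3.2, 0, 0, 0, 0.0046, 0.0048, 1]]]}}

```text
time: 20.85
position: [0.4582, 0.1355, 0.1505]
ee_rot: [2.124, 2.247, 0.08]
force: [6.4, 1.6, 4.2]
width: 0.012
```

```bash
python3 - <<'E'
from h import *
tip()
E
```

```text
t 20.85 grasp [0.4624, 0.1358, 0.0918] yaw 3.21 tilt 4.06 roll 0.01 F [6.43, 1.6, 4.19] M [0.04, -0.92, 0.09] w 0.012
tip box mm [-77.05, -0.01, 0.28]
F box [6.51, 1.24, 4.19]
```

Request:
{"method": "step_arm", "body": {"increments": [[[0.4, 0, 0, 0, 0.0005, 0.0006, 1], [0.8, 0, 0, 0, 0.001, 0.0012, 1], [1.2, 0, 0, 0, 0.0015, 0.0018, 1], [1.6, 0, 0, 0, 0.0021, 0.0024, 1], [2, 0, 0, 0, 0.0027, 0.003, 1], [2, 0, 0, 0, 0.0027, 0.003, 1], [2, 0, 0, 0, 0.0027, 0.003, 1], [2, 0, 0, 0, 0.0027, 0.003, 1], [2, 0, 0, 0, 0.0027, 0.003, 1], [2, 0, 0, 0, 0.0027, 0.003, 1]]]}}

```text
time: 22.1
position: [0.4613, 0.1357, 0.1476]
ee_rot: [2.141, 2.265, 0.041]
force: [6.6, 0.4, 2.0]
width: 0.0118
```

```bash
python3 - <<'E'
from h import *
tip()
a=shot('scene');g=a['frame'][130:250,200:340,::-1]
cv2.imwrite('pics/5.png',cv2.resize(g,None,fx=5,fy=5,interpolation=cv2.INTER_CUBIC))
E
```

```text
t 22.1 grasp [0.4634, 0.1358, 0.0888] yaw 3.21 tilt 2.07 roll 0.01 F [6.58, 0.41, 1.98] M [0.11, -0.82, 0.06] w 0.0118
tip box mm [-77.13, -0.0, -0.0]
F box [6.59, 0.04, 1.98]
```

View pics/5.png

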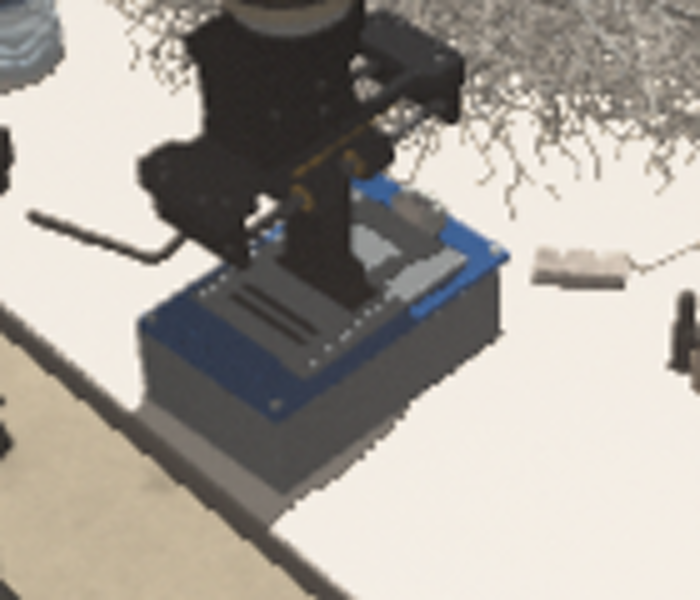

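Request:
{"method": "step_arm", "body": {"increments": [[[0.4, 0, 0, 0, 0.0005, 0.0007, 1], [0.8, 0, 0, 0, 0.001, 0.0013, 1], [1.2, 0, 0, 0, 0.0015, 0.002, 1], [1.6, 0, 0, 0, 0.002, 0.0026, 1], [2, 0, 0, 0, 0.0026, 0.0033, 1], [2.2, 0, 0, 0, 0.0029, 0.0036, 1], [2.2, 0, 0, 0, 0.0029, 0.0036, 1], [2.2, 0, 0, 0, 0.0029, 0.0036, 1], [2.2, 0, 0, 0, 0.0029, 0.0036, 1], [2.2, 0, 0, 0, 0.0029, 0.0036, 1]]]}}

```text
time: 23.4
position: [0.4643, 0.1359, 0.1449]
ee_rot: [-2.158, -2.282, 0.001]
force: [2.8, -0.5, 16.0]
width: 0.0119
```

```bash
python3 - <<'E'
from h import *
tip()
E
```

```text
t 23.4 grasp [0.4642, 0.1359, 0.0861] yaw 3.21 tilt -0.07 roll 0.01 F [2.83, -0.54, 15.96] M [-0.07, -0.61, 0.05] w 0.0119
tip box mm [-77.28, -0.02, 0.21]
F box [2.8, -0.69, 15.96]
```

Request:
{"method": "step_arm", "body": {"increments": [[[0, 0, 0, 0, 0, -0.0005, 1], [0, 0, 0, 0, 0, -0.001, 1], [0, 0, 0, 0, 0, -0.001, 0.5], [0, 0, 0, 0, 0, -0.001, 0.2], [0, 0, 0, 0, 0, -0.001, 0.2], [0, 0, 0, 0, 0, -0.001, 0.2], [0, 0, 0, 0, 0, -0.001, 0.2], [0, 0, 0, 0, 0, -0.01, 0.2], [0, 0, 0, 0, 0, -0.03, 0.2], [0, 0, 0, 0, 0, -0.06, 0.2]]]}}

```text
time: 24.65
position: [0.4639, 0.1358, 0.2047]
ee_rot: [-2.156, -2.28, 0.005]
force: [0.7, -0.0, -0.1]
width: 0.0384
```

```bash
python3 - <<'E'
from h import *
cov()
a=shot('scene');g=a['frame'][130:250,200:340,::-1]
for t in ['cover','cover_grip','cover_tongue','deck_middle','ledge_nominal','catch_nominal']: print(t,mark(t,a))
cv2.imwrite('pics/6.png',cv2.resize(g,None,fx=5,fy=5,interpolation=cv2.INTER_CUBIC))
E
```

```text
t 24.65 grasp [0.4636, 0.1358, 0.1459] yaw 3.2 tilt -0.27 roll -0.0 F [0.74, -0.04, -0.11] M [-0.12, 0.03, -0.01] w 0.0384
cover []
cover_grip [([0.4639, 0.1339, 0.0815], 0.86)]
cover_tongue [([0.3869, 0.1317, 0.0626], 0.65)]
deck_middle [([0.465, 0.1347, 0.0578], 0.92)]
ledge_nominal [([0.3856, 0.1345, 0.0592], 0.82)]
catch_nominal [([0.5307, 0.1413, 0.0682], 0.87)]
```

View pics/6.png

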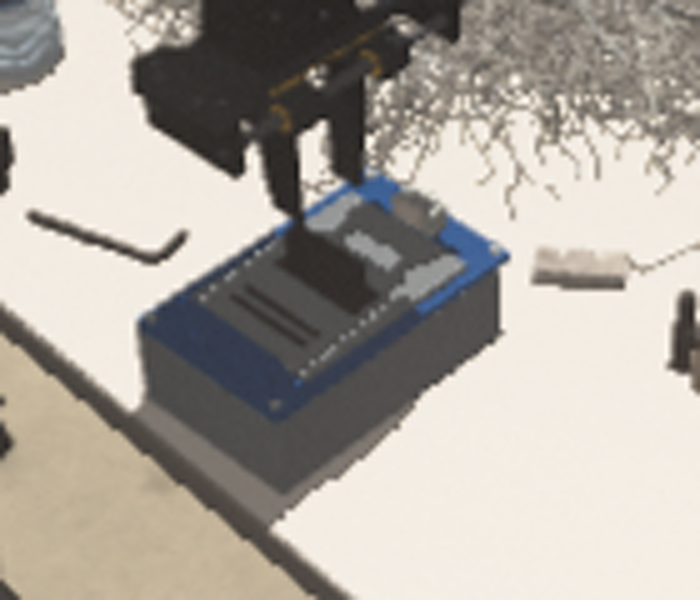

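Request:
{"method": "step_arm", "body": {"increments": [[[0, 0, 0, 0, 0.02, 0, 1], [0, 0, 0, 0, 0.045, 0, 1], [0, 0, 0, 0, 0.045, 0, 1], [0, 0, 0, 0, 0.045, 0.03, 1], [0, 0, 0, 0, 0.045, 0.05, 1], [0, 0, 0, 0, 0.045, 0.055, 1], [0, 0, 0, 0, 0.045, 0.058, 1], [0, 0, 0, 0, 0.045, 0.06, 1], [0, 0, 0, 0, 0.045, 0.0605, 1], [0, 0, 0, 0, 0.045, 0.0605, 1]]], "squeeze": 10}}

```text
time: 26.25
position: [0.5089, 0.1384, 0.1436]
ee_rot: [-2.157, -2.281, 0.003]
force: [-0.5, 0.0, -0.2]
width: 0.0005
```

```bash
python3 - <<'E'
from h import *
cov()
E
```

```text
t 26.25 grasp [0.5087, 0.1384, 0.0848] yaw 3.21 tilt -0.17 roll 0.01 F [-0.45, 0.02, -0.15] M [-0.1, 0.1, -0.02] w 0.0005
```

Request:
{"method": "step_arm", "body": {"increments": [[[0, 0, 0, 0, 0, 0.0003, 1], [0, 0, 0, 0, 0, 0.0006, 1], [0, 0, 0, 0, 0, 0.0009, 1], [0, 0, 0, 0, 0, 0.0011, 1], [0, 0, 0, 0, 0, 0.0011, 1], [0, 0, 0, 0, 0, 0.0011, 1], [0, 0, 0, 0, 0, 0.0011, 1], [0, 0, 0, 0, 0, 0.0011, 1], [0, 0, 0, 0, 0, 0.0011, 1], [0, 0, 0, 0, 0, 0.0011, 1]]]}}

```text
time: 27.5
position: [0.5088, 0.1384, 0.1429]
ee_rot: [-2.157, -2.281, 0.003]
force: [-2.4, -0.5, 9.0]
width: 0.0001
```

```bash
python3 - <<'E'
from h import *
cov()
E
```

```text
t 27.5 grasp [0.5086, 0.1384, 0.0841] yaw 3.22 tilt -0.17 roll 0.01 F [-2.44, -0.51, 9.03] M [-0.17, 0.52, 0.03] w 0.0001
```

Pressing at the plain end, the fingertips meet the plate at 65 mm, which is the seated height, with a firm 9 N reaction. I'll retreat, check and hand in.

Request:
{"method": "step_arm", "body": {"increments": [[[0, 0, 0, 0, 0, -0.002, 1], [0, 0, 0, 0, 0, -0.02, 1], [0, 0, 0, 0, 0, -0.06, 1], [0, 0, 0, 0, 0, -0.1, 1], [0, 0, 0, 0, 0, -0.13, 1], [0, 0, 0, 0, 0, -0.13, 1], [0, 0, 0, 0, 0, -0.13, 1], [0, 0, 0, 0, 0, -0.13, 1], [0, 0, 0, 0, 0, -0.13, 1], [0, 0, 0, 0, 0, -0.13, 1]]]}}

```text
time: 28.75
position: [0.5092, 0.1384, 0.2718]
ee_rot: [-2.156, -2.281, 0.005]
force: [-0.9, 0.5, -0.3]
width: 0.0005
```

```bash
python3 - <<'E'
from h import *
cov()
a=shot('scene')
for t in ['cover_grip','cover_tongue','deck_middle','gauge_block','spare_punch','clip_1','hex_key']: print(t,mark(t,a))
cv2.imwrite('pics/7.png',cv2.resize(a['frame'][130:330,160:440,::-1],None,fx=2.8,fy=2.8,interpolation=cv2.INTER_CUBIC))
E
```

```text
t 28.75 grasp [0.509, 0.1383, 0.213] yaw 3.21 tilt -0.24 roll -0.0 F [-0.92, 0.51, -0.28] M [-0.09, 0.09, 0.05] w 0.0005
cover_grip [([0.4654, 0.138, 0.0811], 0.73)]
cover_tongue [([0.3858, 0.1313, 0.063], 0.72)]
deck_middle [([0.4656, 0.1362, 0.0595], 0.93)]
gauge_block [([0.6264, 0.0879, -0.0001], 0.7)]
spare_punch [([0.613, -0.0058, -0.0], 0.53)]
clip_1 [([0.4288, -0.3449, 0.002], 0.64)]
hex_key [([0.4471, 0.3229, -0.0002], 0.5)]
```

View pics/7.png

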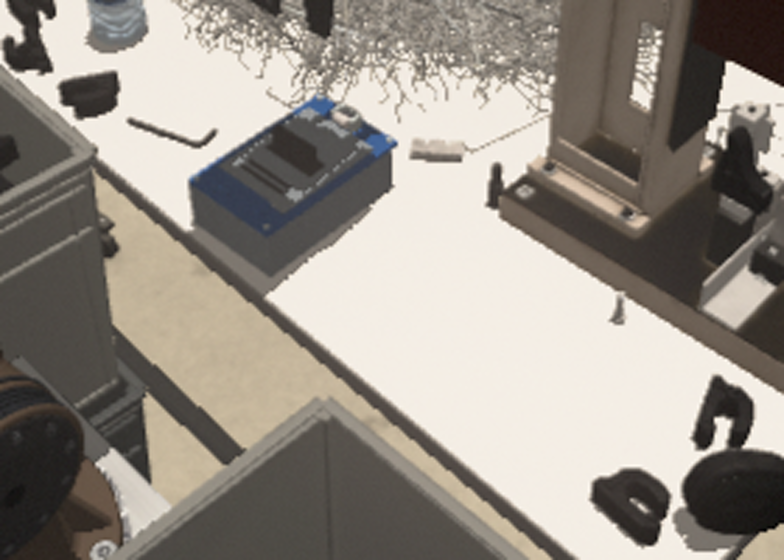

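The picture shows the cover flat on the box at about (290,155), with its end under the catch at (345,115). The bystanders are where they started.

```bash
python3 -c "
from rig import env
print(env.finish_job())"
```

```text
the job is handed in; nothing more can be done
None
```

The cover is on the box, lying flat with its tongue under the ledge, and I handed the job in after about 29 s of robot time. No verdict was given.

- **Hooking:** I gripped the rib, tilted the cover 12°, touched the deck lightly and slid the tongue in. It met the slot's back wall about 77 mm to −x of the deck's middle, with an 8.4 N wrist reading, the highest seen while tilted.
- **Closing:** I swung the cover down about the tongue tip with a light push against the wall. It reached level (−0.07°) at about 18 N wrist force including its weight. Then I let go.
- **Catch check:** I pressed the plain end with closed fingertips. There was no contact at 65.6 mm, and firm contact with 9 N at about 65 mm, which is the top of a fully seated plate. The snap itself was not seen or felt directly.
- **Final picture:** The cover is flat, its rib about 1.5 mm from the deck's middle line, and the arm is clear. The network put the tongue about 4 mm to one side, near its own error. The bystanders read within about 6 mm of their starting positions, close to the network's error.

The forces are wrist readings taken at the end of each move, so brief peaks during a move would not show.

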